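# Square up a ring mould in the jeweller's vise and crank it tight

## Task

The aluminium ring mould lies loose between the open jaws of the blue bench vise. Push it along the jaws until its end is up against the brass work stop, then crank the red knob clockwise until the jaw grips the mould firmly and squarely, still against the stop. Stop about a tenth of a turn after you feel the jaw bite: much more and the mould is crushed. Leave the other bench things alone.

Things in the scene. Friction and masses are not known exactly. Their poses are not given: they have to be found in the camera images.
- vise: blue bench vise. Origin on the bench under the rear jaw; x runs along the screw towards the crank, y along the jaws towards the brass stop. Base x -45 to 190, y +-60 mm, top (bed) at 30 mm. Steel rear jaw 80 mm long, top at 62 mm, pegged with its face anywhere within 4 mm of x = 0 (differs from day to day). Gearbox 56 x 64 mm under the crank, top at 72 mm
- jaw: moving steel jaw, 26 mm thick (x), 80 mm long (y), 30 to 62 mm above the bench, with a black rubber-backed face that gives 1 mm per 40 N. Axes as the vise; origin at the lower edge, mid-length, of the face that meets the mould. Moves 4 mm towards the rear jaw (-x of the vise) per rad of crank and stays where it is left
- crank (a joint): crank angle in rad about its upright axis: 0 fully open; grows clockwise seen from above, which closes the jaw (25 mm a turn; 5 to 12 rad to close). Sideways force at the knob while turning: 6 N running free, 11 N at a 60 N grip, 17 N at 135 N; when you pause, the knob pushes back with less, about 5 N at a 60 N grip. Self-locking when let go
- crank_axis (a point): point on the crank's upright axis, level with the top of the crank arm, 94 mm above the bench. The arm is 16 mm wide, 10 mm thick and turns above the gearbox.
- knob (a point): middle of the red upright knob at the end of the crank arm: 18 mm diameter, spinning freely on its pin, standing 42 mm tall on the arm (94 to 136 mm above the bench), 50 mm from the crank's axis.
- mould: aluminium block with a dark seam and three black dots on top, 100 mm long (y), 24 wide (x), 36 high, about 0.3 kg. Origin at the centre of its underside, on the bed 30 mm above the bench; top at 66 mm. Its y points roughly at the stop; the other end (-y) sticks out beyond the jaws, free to push
- stop (a point): middle of the face of the brass work stop (70 mm wide, 25 mm high, 10 mm thick) at the +y end of the jaws, axes as the vise. The face is 45 mm from the vise's middle line and looks to -y.
- hammer: bystander: hammer, 240 mm, lying on the bench; origin underneath near its middle
- driver: bystander: red screwdriver, 170 mm, lying on the bench; origin underneath near its middle
- mandrel: bystander: ring mandrel, 210 mm, steel cone with wooden grip, lying on the bench; origin underneath its middle
- flux_jar: bystander: jar with yellow cap, 52 mm wide, 65 mm tall; origin under its centre
- ring_box: bystander: blue ring box 55 x 55 x 40 mm; origin under its centre
- pliers: bystander: blue-handled pliers, 145 mm, lying on the bench; origin underneath near the pivot
There are look-alikes about, which are no part of the job. Of the things like the mould, leave any that is orange; of the rest the smaller one is meant.

How it is judged:
By the outcome, as a careful person would: the job done as asked, in the order asked, and still so for the second after the job is handed in, with the robot touching nothing.
It also fails if it takes over 64 s, if anything falls off the work surface, if the arm or the gripper's body presses on something with over 40 N, if the wrist force passes 120 N, or if a joint passes its speed limit or range.

## Robot

A 6-joint arm with a two-finger parallel gripper is mounted at the origin on the work surface. World frame = base frame: x ahead of the robot, y to its left, z up, the work surface at z = 0. Lengths are in m, angles in rad, forces in N, time in s.
With the tool pointing down it reaches from about 0.3 to 0.825 m from the base axis. Payload 5.4 kg.
Tool frame: the origin (TCP) lies at the very end of the fingers, on their centre line; the grasp point (between the pads) lies 19 mm behind it; z points along the fingers, y is the line along which they close (so a half turn about z gives the same grasp; the last joint's range is limited). The gripper opens to 92 mm and grips with 3 to 60 N. Pads are 20 mm wide; open, the fingers measure 128 mm over their backs; the gripper's body (75 mm by 189 mm) begins 69 mm behind the grasp point.
Start: joints at [1.081, 0.158, 1.597, -0, 1.386, -0.21], TCP at [0.159, 0.553, 0.215] pointing down, gripper open.
Joint ranges: [-2.91, 2.91], [-0.94, 2.29], [0.18, 2.7], [-1.29, 4.43], [0.17, 2.64], [-3, 3]. Speed limits (rad/s): [2.57, 2.57, 3.14, 3.14, 3.14, 3.14].

## Interface

Orientations are given as a rotation vector (axis times angle).
In Python, from workcell import bot gives the robot as it stands. Calls block until the motion is done:
- bot.goto(position, orientation): joint-space move of the TCP to a pose.
- bot.line_to(position, rot=None, max_speed=0.15): straight line of the TCP; rot=None keeps the orientation; max_speed is the mean speed in m/s.
- bot.set_joints(angles): joint-space move.
- bot.set_gripper(opening, newtons=None): opening from 0.0 (shut) to 1.0 (fully open); newtons is the grip in N (None keeps the last); returns when the fingers have stopped.
- bot.hold(seconds).
- bot.inverse_kinematics(position, orientation): joint angles nearest the present ones, or None.
- bot.read_camera(name): name is "scene" or "side" or "wrist"; returns a dict with "pixels" (420x560x3 uint8, blue, green, red), "fx", "fy", "cx", "cy" (pixels), "k1" (the pictures are not rectified: a ray, as slopes to the right and down, at radius r is drawn at 1 + k1 r^2 times it, then the intrinsics apply), "R" (3x3) and "t" (3): a world point X has camera coordinates R X + t. Camera axes: x right, y down, z forward; pixel columns grow to the right and rows downward; lengths in m; the calibration is good to about 2 mm. A picture is of the moment at which its call begins. There is no depth.
A pose or a line that the arm cannot do raises bot.MotionError and nothing moves.
- bot.job_done(): hands the job in, once; it reports no verdict.
Readings, each from a call of its own:
- bot.current_clock(): time.
- bot.current_joints(): joint angles.
- bot.current_joint_vel(): joint speeds.
- bot.current_effort(): joint torques, N m.
- bot.current_ee_pos(): TCP position.
- bot.current_tool_rot(): TCP orientation.
- bot.current_contact_force(): force on the tool from outside, world axes, zero at the start.
- bot.current_ft_torque(): the same for the moment, N m.
- bot.current_opening(): opening from 0.0 (shut) to 1.0 (fully open).
Only numpy, scipy, OpenCV 4.12 (cv2) and the standard library are available. Lean on these libraries where they do the work, as an engineer would, in place of code of your own. Each camera call takes 0.05 s, during which the arm holds its last target. There are 200 camera calls.

## Working session

There is one attempt and no reset: what is moved stays moved. The work goes in short steps, each a Python script; the robot and the scene stay as the last script left them, time stands still between calls to the robot, and variables do not carry over. Pictures are saved under pics/ and viewed, on a budget of 10 in all, crops included, one or two more only if the job needs it, and the job is handed in when it is done.

```bash
mkdir -p pics; cat > h.py <<'E'
import numpy as np, cv2
from workcell import bot
def snap(n,f=None):
    c=bot.read_camera(n)
    if f: cv2.imwrite('pics/'+f,c['pixels'])
    return c
def ray(c,u,v):
    xd=np.array([(u-c['cx'])/c['fx'],(v-c['cy'])/c['fy']]);x=xd.copy()
    for _ in range(30): x=xd/(1+c['k1']*(x@x))
    R=np.array(c['R']);t=np.array(c['t'])
    return -R.T@t, R.T@np.array([x[0],x[1],1])
def onz(c,u,v,z):
    o,d=ray(c,u,v); return o+d*(z-o[2])/d[2]
def proj(c,X):
    p=np.array(c['R'])@np.array(X)+np.array(c['t']);x=p[:2]/p[2];x=x*(1+c['k1']*(x@x))
    return np.array([c['fx']*x[0]+c['cx'],c['fy']*x[1]+c['cy']])
E
python3 - <<'E'
from h import *
import pickle
d={n:snap(n) for n in('scene','side','wrist')}
pickle.dump(d,open('c0.pkl','wb'))
for n,c in d.items(): print(n,c['fx'],c['k1'],-np.array(c['R']).T@np.array(c['t']))
for n in('scene','side'): cv2.imwrite(f'pics/{n}0.png',cv2.resize(d[n]['pixels'],(800,600),interpolation=cv2.INTER_CUBIC))
print(bot.current_tool_rot(),bot.current_clock())
E
```

```text
scene 433.44190124871494 -0.12552446123158786 [ 1.0970491  -0.33034411  1.03819889]
side 436.8589306875677 -0.1000355920263119 [0.47533468 0.85766036 0.79981169]
wrist 296.4468447455264 0.017559741704025415 [0.08502884 0.57310277 0.38413671]
[-4.38026062e-01 -3.11038694e+00  2.11459442e-03] 0.15
```

View pics/scene0.png

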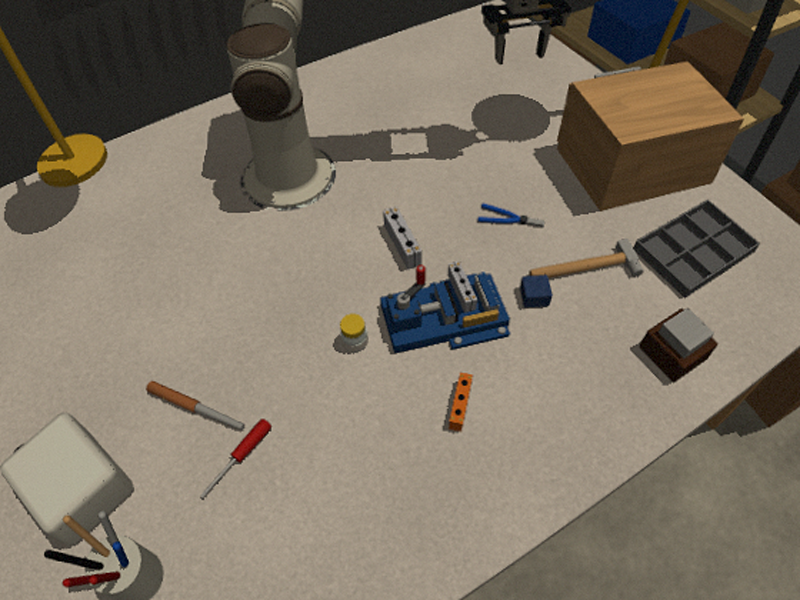

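View pics/side0.png

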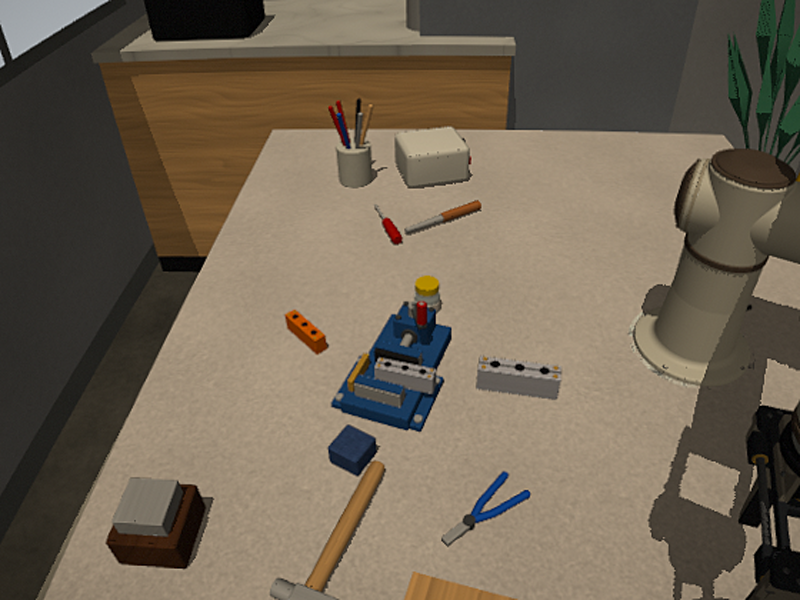

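Scene view: the vise is at about (445,310), with the red knob at (421,275), the mould at (462,287) and the stop at (480,318). The larger grey look-alike at (402,238) and the orange one at (460,402) are to be left alone. Next I'll get a rough position, then take a close wrist view.

```bash
python3 - <<'E'
from h import *
import pickle
d=pickle.load(open('c0.pkl','rb'))
def P(n,u,v,z): return onz(d[n],u*.7,v*.7,z).round(3)
print('mould',P('scene',462,287,.066),P('side',404,370,.066))
print('knobtop',P('scene',421,268,.136),P('side',422,303,.136))
print('axis',P('scene',403,298,.094)); print('stop',P('scene',480,317,.055))
w=d['wrist'];print(np.array(w['R']).round(3), w['cx'],w['cy'])
from scipy.spatial.transform import Rotation as Ro
T=Ro.from_rotvec(bot.current_tool_rot()).as_matrix()
o,_=ray(w,280,210); print('cam in tool',T.T@(o-np.array(bot.current_ee_pos())), (T.T@np.array(w['R']).T).round(3)); print(T.round(3))
print('jar',P('scene',352,325,.065))
E
```

```text
mould [0.543 0.13  0.066] [0.527 0.144 0.066]
knobtop [0.506 0.058 0.136] [0.5   0.056 0.136]
axis [0.52  0.009 0.094]
stop [0.613 0.123 0.055]
[[ 0.277  0.961 -0.002]
 [ 0.926 -0.266  0.268]
 [ 0.257 -0.076 -0.963]] 282.1150063406078 207.89630152200536
cam in tool [ 0.07652918 -0.00045718 -0.1702573 ] [[-0.    -0.963 -0.269]
 [ 1.    -0.    -0.   ]
 [ 0.    -0.269  0.963]]
[[-0.961  0.276 -0.001]
 [ 0.276  0.961 -0.001]
 [ 0.    -0.001 -1.   ]]
jar [ 0.503 -0.094  0.065]
```

```bash
python3 - <<'E'
from h import *
import pickle
from scipy.spatial.transform import Rotation as Ro
rv=Ro.from_matrix([[-1,0,0],[0,1,0],[0,0,-1]]).as_rotvec()
bot.goto([0.49,0.085,0.24],rv)
c=snap('wrist'); pickle.dump(c,open('c1.pkl','wb'))
cv2.imwrite('pics/w1.png',cv2.resize(c['pixels'],(800,600),interpolation=cv2.INTER_CUBIC))
print(bot.current_joints(),bot.current_clock(),bot.current_ee_pos())
E
```

```text
[-7.04291171e-02 -6.33084643e-02  1.77645650e+00  1.75707370e-04
  1.42850507e+00 -1.64232253e+00] 2.2583 [0.48989155 0.08569436 0.23996737]
```

View pics/w1.png

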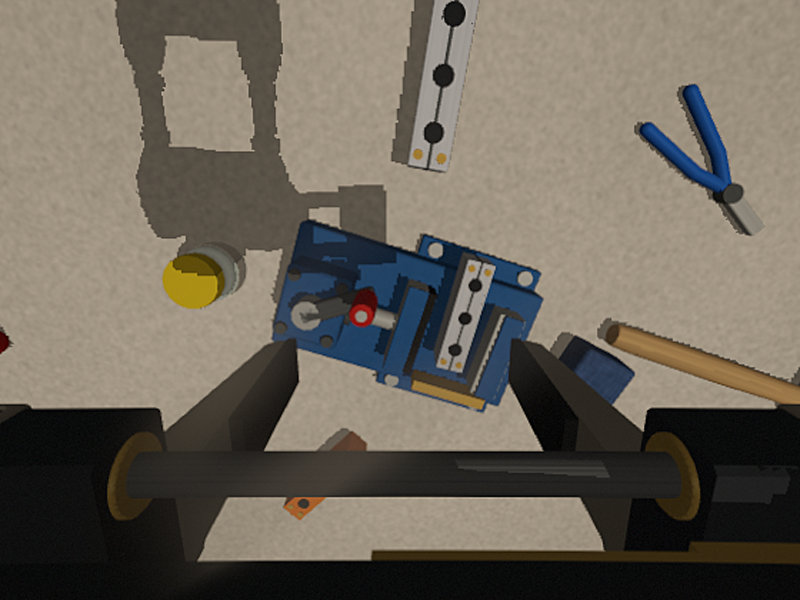

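Wrist view: the mould's dots are at (475,286), (465,319) and (455,350), and the crank axis is at (306,316). The knob top is at (361,316), the stop face edge runs (415,380)-(485,403), and the rear jaw is at (495,345). Next I'll turn these into positions.

```bash
python3 - <<'E'
from h import *
import pickle
c=pickle.load(open('c1.pkl','rb'));im=c['pixels']
def P(u,v,z): return onz(c,u*.7,v*.7,z)[:2]
# dots
m=(im.max(2)<45).astype(np.uint8); n,l,s,ce=cv2.connectedComponentsWithStats(m)
D=[]
for i in range(1,n):
    u,v=ce[i]/.7
    if 440<u<490 and 270<v<365 and s[i,4]>15: D.append(P(u,v,.066)); print('dot',u.round(1),v.round(1),s[i,4],D[-1].round(4))
D=np.array(D); print('mould ctr',D.mean(0), 'dir',np.degrees(np.arctan2(*(D[-1]-D[0])[::-1])))
b,g,r=[im[...,k].astype(int) for k in range(3)]
print('mould corners',[P(*p,.066).round(4) for p in((468,258),(496,263),(463,374),(437,368))])
print('axis',P(306,316,.094),'knob top',P(361,316,.136))
print('stop edge',P(415,380,.055),P(485,403,.055))
print('bed corners',[P(*p,.030).round(4) for p in((305,221),(541,295),(278,340),(489,411))])
cv2.imwrite('pics/w1c.png',cv2.resize(im[150:295,185:385],(800,580),interpolation=cv2.INTER_CUBIC))
E
```

```text
dot 474.6 285.0 57 [0.499  0.1455]
dot 464.4 318.0 55 [0.528  0.1381]
dot 454.1 349.6 51 [0.557  0.1302]
mould ctr [0.52799887 0.13791682] dir -14.734031973778395
mould corners [array([0.476, 0.139]), array([0.4802, 0.1622]), array([0.5804, 0.1388]), array([0.5746, 0.1156])]
axis [0.51704612 0.00939498] knob top [0.50327612 0.05685854]
stop edge [0.5917873  0.09659432] [0.61530859 0.16221674]
bed corners [array([ 0.4495, -0.0014]), array([0.5175, 0.2138]), array([ 0.5622, -0.0342]), array([0.6385, 0.1721])]
```

View pics/w1c.png

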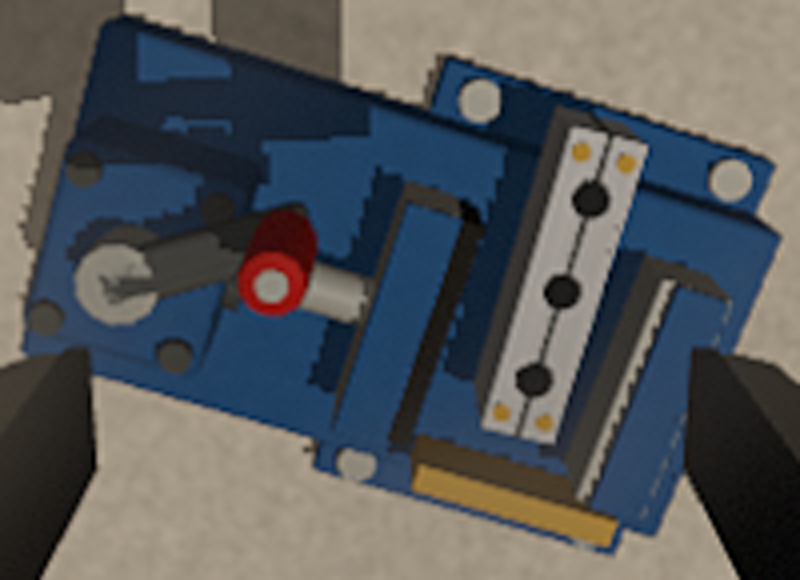

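Crop: the mould sits about 4° off the jaws, and its robot-side end is free to push. I'll fit the vise axes, then push with closed fingers until I feel the stop.

```bash
cat >> h.py <<'E'
from scipy.spatial.transform import Rotation as Ro
def rot(a): # vise y at angle a; tool y = vise y
    y=np.array([np.cos(a),np.sin(a),0]); z=np.array([0,0,-1]); x=np.cross(y,z)
    return Ro.from_matrix(np.c_[x,y,z]).as_rotvec()
E
python3 - <<'E'
from h import *
import pickle,json
c=pickle.load(open('c1.pkl','rb'))
def Q(u,v,z): return onz(c,185+u/4,150+v/4,z)[:2]
def ang(p,q,z,off): 
    d=Q(*q,z)-Q(*p,z); return round(float(np.degrees(np.arctan2(d[1],d[0])))+off,2)
L=dict(rearface=((672,280),(582,500),.062,0),movback=((402,190),(335,420),.062,0),movfront=((462,205),(395,435),.062,0),
 baseT=((230,85),(435,105) ,.03,-90) if 0 else ((110,15),(430,105),.03,-90),flange=((445,55),(775,163),.015,-90),baseB=((30,350),(320,440),.03,-90),stop=((413,490),(615,545),.055,-90))
A={k:ang(*v) for k,v in L.items()};print(A)
a=np.radians(np.median(list(A.values())));print('vise y deg',np.degrees(a))
y=np.array([np.cos(a),np.sin(a)]);x=np.array([y[1],-y[0]])
mv=lambda p:(round(float(p@x),4),round(float(p@y),4))
print('rear',mv(Q(672,280,.062)),mv(Q(582,500,.062)),'movfront',mv(Q(462,205,.062)),mv(Q(395,435,.062)),'mould',mv(np.array([.528,.1379])),'stop',mv(Q(413,465,.055)),mv(Q(615,520,.055)),'axis',mv(Q(117,283,.094)),'knob',mv(Q(271,284,.136)))
json.dump(dict(a=a),open('v.json','w'))
end=np.array([.528,.1379])-.05*np.array([np.cos(np.radians(-14.73)),np.sin(np.radians(-14.73))])
R=rot(a); st=end-y*.040
bot.set_gripper(0.0,20)
bot.goto([*st,.16],R)
bot.line_to([*st,.045],max_speed=.2)
f0=np.array(bot.current_contact_force());print('f0',f0.round(2),bot.current_clock())
p=np.array([*st,.045]);Y=np.array([*y,0]);s=0.012;bot.line_to(p+Y*s,max_speed=.08)
while s<.056:
    s+=.003;bot.line_to(p+Y*s,max_speed=.05)
    f=np.array(bot.current_contact_force())-f0; print(round(s,3),round(float(f@Y),2),round(float(f[:2]@x),2))
    if f@Y<-8: break
print(bot.current_clock(),bot.current_ee_pos())
c=snap('wrist','w2.png');pickle.dump(c,open('c2.pkl','wb'))
E
```

```text
{'rearface': -18.03, 'movback': -15.63, 'movfront': -14.86, 'baseT': -15.74, 'flange': -18.02, 'baseB': -18.86, 'stop': -16.65}
vise y deg -16.65
rear (-0.3164, 0.4544) (-0.3145, 0.5333) movfront (-0.2472, 0.4502) (-0.2496, 0.5287) mould (-0.2834, 0.4664) stop (-0.2594, 0.5405) (-0.3297, 0.5404) axis (-0.1571, 0.4921) knob (-0.1987, 0.4657)
f0 [ 0.34  0.3  -0.08] 6.1
0.015 -0.34 0.3
0.018 -0.06 1.14
0.021 -0.04 0.14
0.024 -0.31 0.43
0.027 -0.15 0.6
0.03 -1.21 -0.2
0.033 -0.24 0.88
0.036 -0.43 0.71
0.039 -0.39 1.55
0.042 -0.17 0.93
0.045 0.72 0.58
0.048 -0.87 0.61
0.051 -5.6 0.39
0.054 -16.76 0.67
9.9 [0.48912608 0.147795   0.04482702]
```

View pics/w2.png

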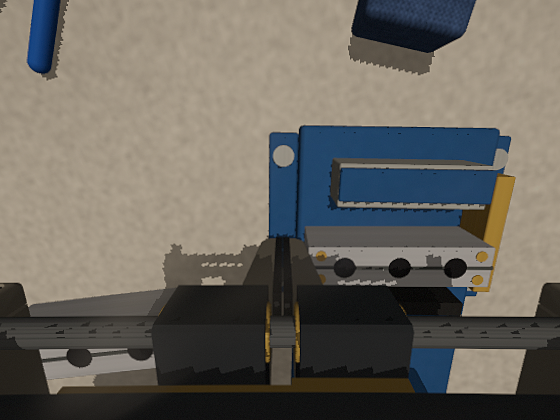

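The mould's end now sits against the brass stop at (495,235), square to the jaws, and contact pushed back with 17 N. I'll back off and grip the knob, which spins freely so the tool orientation can stay fixed, then start cranking.

```bash
cat >> h.py <<'E'
import json
def crank(C,r,th0,steps,dth,z=.101,v=.12,stop=None,f0=np.zeros(3)):
    th=th0;log=[]
    for i in range(steps):
        th-=dth
        bot.line_to([C[0]+r*np.cos(th),C[1]+r*np.sin(th),z],max_speed=v)
        f=np.array(bot.current_contact_force())-f0;p=np.array(bot.current_ee_pos())
        u=np.array([np.cos(th),np.sin(th)]);t=np.array([u[1],-u[0]])
        log.append((th,f[:2]@t,f[:2]@u,f[2]));print(i,'th',round(np.degrees(th),1),'t=%.2f'%bot.current_clock(),'tan %.1f rad %.1f z %.1f'%log[-1][1:],p[:2].round(4))
        if stop and stop(log): break
    return th
E
python3 - <<'E'
from h import *
a=json.load(open('v.json'))['a'];R=rot(a);Y=np.array([np.cos(a),np.sin(a),0])
p=np.array(bot.current_ee_pos());q=p-Y*.02
bot.line_to(q,max_speed=.15);q[2]=.19;bot.line_to(q,max_speed=.25)
bot.set_gripper(.6)
C=np.array([.5175,.0093]);k=np.array([.503,.057]);th=np.arctan2(*(k-C)[::-1])
g=C+.05*np.array([np.cos(th),np.sin(th)])
bot.goto([*g,.19],R);f0=np.array(bot.current_contact_force())
bot.line_to([*g,.101],max_speed=.15)
print('desc',np.array(bot.current_contact_force())-f0)
bot.set_gripper(0.,25);print('open mm',bot.current_opening()*92,bot.current_ee_pos(),np.array(bot.current_contact_force())-f0)
th=crank(C,.05,th,4,np.radians(15),f0=f0)
json.dump(dict(a=a,th=th,f0=list(f0)),open('v.json','w'))
c=snap('scene');cv2.imwrite('pics/s3.png',cv2.resize(c['pixels'][150:270,230:390],(800,600),interpolation=cv2.INTER_CUBIC))
E
```

```text
desc [0.03873133 0.99222034 0.04015111]
open mm 17.71732520028995 [0.50349979 0.05692172 0.10123027] [ 1.14890728 -0.75626638 -1.21673137]
0 th 91.9 t=14.05 tan -0.7 rad -1.6 z 0.6 [0.5162 0.059 ]
1 th 76.9 t=14.31 tan 0.3 rad -1.7 z 2.4 [0.5291 0.0578]
2 th 61.9 t=14.57 tan 0.5 rad -1.3 z 3.2 [0.5411 0.0533]
3 th 46.9 t=14.82 tan -0.1 rad -1.5 z 3.5 [0.5516 0.0459]
```

View pics/s3.png

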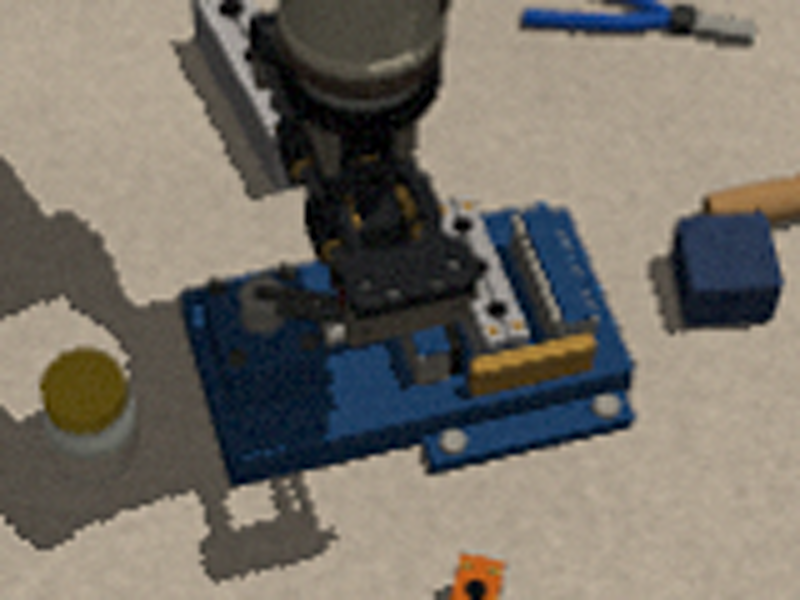

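The crank is following the gripper with the mould still at the stop. By the estimated 43 mm of closing, the bite should come near 10.8 rad. I'll crank coarsely to about 8.4 rad, then in fine steps.

```bash
python3 - <<'E'
from h import *
J=json.load(open('v.json'));f0=np.array(J['f0'])
C=np.array([.5175,.0093])
th=crank(C,.05,J['th'],28,np.radians(15),f0=f0,stop=lambda L:L[-1][1]<-3.0 or abs(L[-1][2])>10 or abs(L[-1][3])>15)
J['th']=th;json.dump(J,open('v.json','w'))
c=snap('scene');cv2.imwrite('pics/s4.png',cv2.resize(c['pixels'][150:270,230:390],(800,600),interpolation=cv2.INTER_CUBIC))
E
```

```text
0 th 31.9 t=15.13 tan -1.1 rad -1.2 z 4.9 [0.56   0.0359]
1 th 16.9 t=15.39 tan -0.3 rad -1.3 z 4.8 [0.5656 0.0239]
2 th 1.9 t=15.65 tan -1.4 rad -0.5 z 4.1 [0.5678 0.0109]
3 th -13.1 t=15.91 tan -0.6 rad 0.6 z 3.7 [ 0.5665 -0.0023]
4 th -28.1 t=16.17 tan -0.5 rad 0.6 z 3.3 [ 0.5618 -0.0146]
5 th -43.1 t=16.43 tan 1.0 rad 2.4 z 3.8 [ 0.5541 -0.0254]
6 th -58.1 t=16.68 tan 0.5 rad 2.4 z 3.9 [ 0.5439 -0.0336]
7 th -73.1 t=16.94 tan 1.3 rad 2.9 z 4.5 [ 0.5318 -0.0389]
8 th -88.1 t=17.20 tan 1.2 rad 3.5 z 5.9 [ 0.5188 -0.0409]
9 th -103.1 t=17.46 tan 0.8 rad 3.0 z 5.6 [ 0.5057 -0.0395]
10 th -118.1 t=17.72 tan 0.7 rad 2.4 z 6.3 [ 0.4934 -0.0346]
11 th -133.1 t=17.98 tan 1.2 rad 1.8 z 6.1 [ 0.4828 -0.0267]
12 th -148.1 t=18.23 tan -0.3 rad 1.4 z 6.2 [ 0.4747 -0.0164]
13 th -163.1 t=18.49 tan 0.6 rad -0.2 z 6.0 [ 0.4696 -0.0045]
14 th -178.1 t=18.75 tan 0.9 rad -1.7 z 5.5 [0.4678 0.0081]
15 th -193.1 t=19.01 tan 0.4 rad -1.3 z 4.8 [0.4691 0.0207]
16 th -208.1 t=19.27 tan -0.3 rad -2.7 z 5.1 [0.4737 0.0327]
17 th -223.1 t=19.52 tan -0.2 rad -2.1 z 5.3 [0.4813 0.0432]
18 th -238.1 t=19.78 tan 0.2 rad -1.6 z 5.0 [0.4912 0.0514]
19 th -253.1 t=20.04 tan 0.3 rad -0.9 z 5.4 [0.503  0.0569]
20 th -268.1 t=20.30 tan 0.0 rad -1.0 z 6.6 [0.5157 0.059 ]
21 th -283.1 t=20.56 tan -1.1 rad -0.4 z 6.5 [0.5286 0.0579]
22 th -298.1 t=20.82 tan -0.3 rad -0.9 z 6.7 [0.5408 0.0535]
23 th -313.1 t=21.07 tan -0.3 rad 0.8 z 5.5 [0.5514 0.046 ]
24 th -328.1 t=21.33 tan -1.0 rad 1.3 z 5.3 [0.5598 0.036 ]
25 th -343.1 t=21.59 tan -0.5 rad 3.0 z 5.6 [0.5654 0.0242]
26 th -358.1 t=21.85 tan -1.3 rad 2.1 z 4.6 [0.5677 0.0112]
27 th -373.1 t=22.11 tan -0.6 rad 2.8 z 4.9 [ 0.5665 -0.0022]
```

View pics/s4.png

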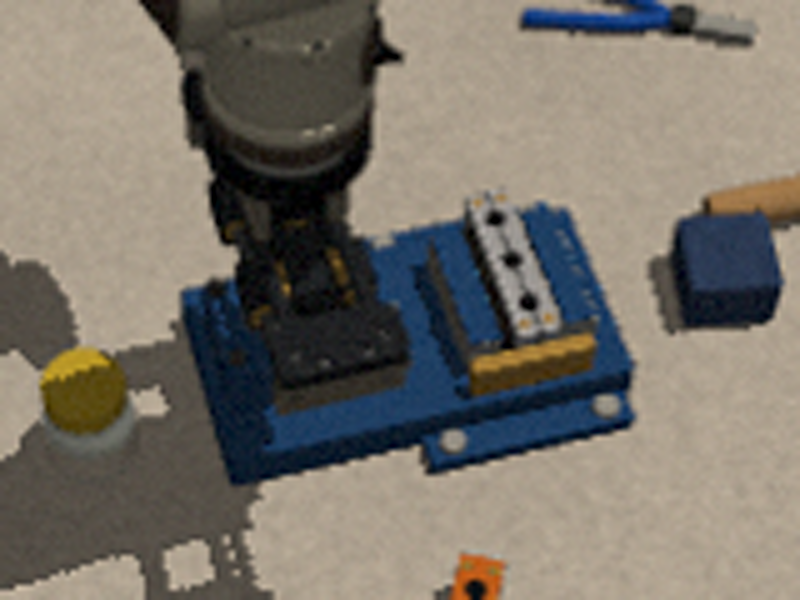

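```bash
cat > fine.py <<'E'
from h import *
def fine(n,dth,lim):
    J=json.load(open('v.json'));f0=np.array(J['f0']);C=np.array([.5175,.0093]);th=J['th']
    for i in range(n):
        th-=dth;bot.line_to([C[0]+.05*np.cos(th),C[1]+.05*np.sin(th),.101],max_speed=.05)
        F=[]
        for _ in range(4): bot.hold(.03);F.append(bot.current_contact_force())
        f=np.mean(F,0)-f0;u=np.array([np.cos(th),np.sin(th)]);t=np.array([u[1],-u[0]])
        p=np.array(bot.current_ee_pos())[:2]-C;act=np.arctan2(p[1],p[0]);act=th+(act-th+np.pi)%(2*np.pi)-np.pi
        print('th %.3f act %.3f tan %.2f rad %.2f z %.1f t=%.2f'%(th,act,f[:2]@t,f[:2]@u,f[2],bot.current_clock()))
        if f[:2]@t<lim: break
    J['th']=th;json.dump(J,open('v.json','w'))
E
python3 - <<'E'
from fine import *
fine(44,.1,-3.0)
E
```

```text
th -6.612 act -6.601 tan -3.64 rad 2.84 z 3.9 t=22.54
```

```bash
python3 - <<'E'
from fine import *
fine(3,.07,-6.0)
c=snap('side');cv2.imwrite('pics/d5.png',cv2.resize(c['pixels'][190:310,220:380],(800,600),interpolation=cv2.INTER_CUBIC))
E
```

```text
th -6.682 act -6.664 tan -4.50 rad 2.84 z 3.6 t=22.93
th -6.752 act -6.730 tan -5.41 rad 3.30 z 3.6 t=23.31
th -6.822 act -6.796 tan -6.15 rad 3.30 z 2.4 t=23.69
```

View pics/d5.png

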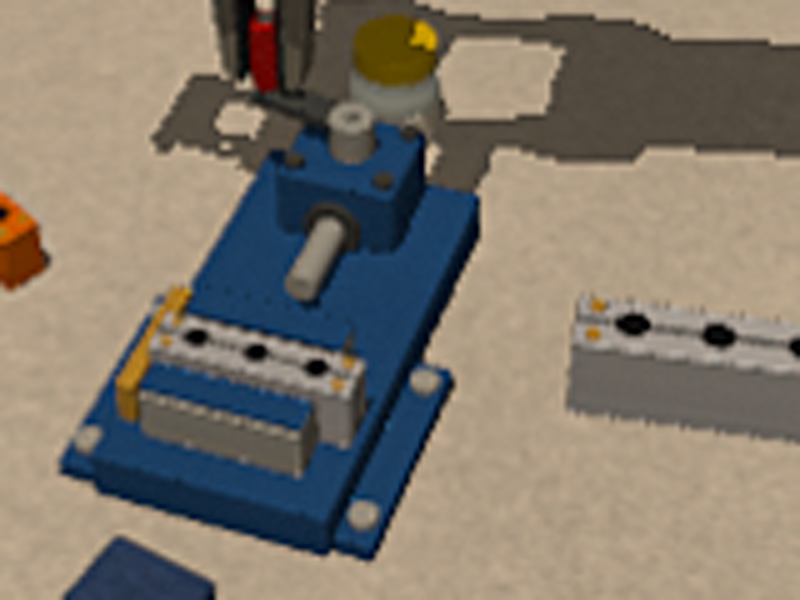

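The side view shows the mould flat against the rear jaw and stop, and the grip is about 70 N. The push-back slope of 12.9 N/rad matches the jaw's stiffness, which puts the bite near −6.36 rad. I'll add about 0.15 rad, which makes a tenth of a turn past the bite, then let go.

```bash
python3 - <<'E'
from fine import *
fine(2,.08,-9)
bot.set_gripper(.6)
p=np.array(bot.current_ee_pos());p[2]=.2;bot.line_to(p,max_speed=.15)
a=json.load(open('v.json'))['a']
bot.set_gripper(1.)
# look: vise seen from robot side camera, square to vise
rv=Ro.from_matrix(np.c_[[-np.cos(a),-np.sin(a),0],[-np.sin(a),np.cos(a),0],[0,0,-1]]).as_rotvec()
bot.goto([.46,.13,.24],rv)
c=snap('wrist');cv2.imwrite('pics/w6.png',cv2.resize(c['pixels'][90:330,120:440],(800,600),interpolation=cv2.INTER_CUBIC))
print(bot.current_clock(),bot.current_contact_force())
E
```

```text
th -6.902 act -6.873 tan -6.63 rad 3.29 z 2.7 t=24.12
th -6.982 act -6.951 tan -8.13 rad 3.43 z 2.2 t=24.51
27.9333 [-0.48706485 -0.62933942 -0.36723017]
```

View pics/w6.png

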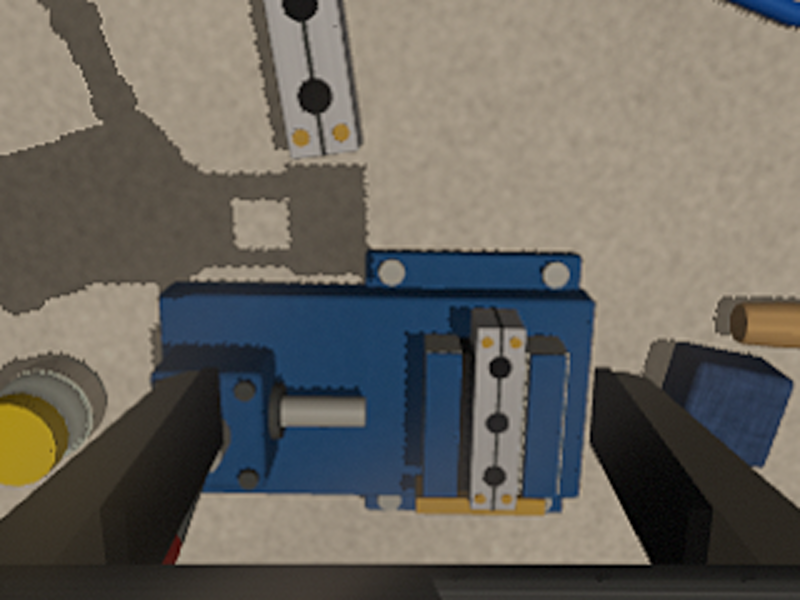

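The mould is clamped between both jaws, with its end at the stop at (495,500). I'll check its position numerically against the moment it was pushed to the stop.

```bash
python3 - <<'E'
from h import *
import pickle
a=json.load(open('v.json'))['a'];y=np.array([np.cos(a),np.sin(a)]);x=np.array([y[1],-y[0]])
def dots(c,box):
    m=(c['pixels'].max(2)<45).astype(np.uint8);n,l,s,ce=cv2.connectedComponentsWithStats(m);D=[]
    for i in range(1,n):
        u,v=ce[i]
        if box[0]<u<box[2] and box[1]<v<box[3] and 30<s[i,4]<500:
            p=onz(c,u,v,.066)[:2];D.append([p@x,p@y])
    D=np.array(sorted(D,key=lambda d:d[1]));return D.round(4)
c=snap('wrist');d=dots(c,(300,225,340,295));print('now',d.tolist())
print('pushed',dots(pickle.load(open('c2.pkl','rb')),(325,250,480,285)).tolist())
print('yaw vs a deg',np.degrees(np.arctan2(-(d[-1]-d[0])[0],(d[-1]-d[0])[1])))
def Q(u,v,z): p=onz(c,120+u*.4,90+v*.4,z)[:2];return [round(float(p@x),4),round(float(p@y),4)]
print('stop face edge z55',Q(430,497,.055),Q(540,497,.055),'mould end z66',Q(482,508,.066),Q(515,508,.066))
print('rear jaw edge',Q(527,352,.062),Q(527,490,.062),'jaw front',Q(462,352,.062),Q(462,490,.062),'base edge',Q(170,290,.03),Q(585,297,.03))
E
```

```text
now [[-0.302, 0.4603], [-0.286, 0.4748], [-0.3016, 0.4904]]
pushed [[-0.2815, 0.459], [-0.2816, 0.4902], [-0.2818, 0.5181]]
yaw vs a deg -0.7613608915303256
stop face edge z55 [-0.2686, 0.5393] [-0.3277, 0.5394] mould end z66 [-0.2955, 0.5393] [-0.3127, 0.5393]
rear jaw edge [-0.3161, 0.4542] [-0.3193, 0.5311] jaw front [-0.2838, 0.4541] [-0.2851, 0.5311] base edge [-0.1306, 0.4305] [-0.3512, 0.4348]
```

```bash
python3 -c "
from workcell import bot
bot.job_done();print(bot.current_clock())"
```

```text
the job is handed in; nothing more can be done
the job is handed in; nothing more can be done
```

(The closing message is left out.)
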